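Gauge a blind socket and fit the matching rest post

ROBOT

A 6-joint arm with a two-finger parallel gripper is mounted at the origin on a cart in front of the work surface, level with it; the furniture and walls round the work are solid. World frame = base frame: x ahead of the robot, y to its left, z up, the work surface at z = 0. Lengths are in mm, angles in rad, forces in N, time in s.
With the tool pointing down it reaches from about 350 to 950 mm from the base axis. Payload 17.4 kg.
Tool frame: the origin (TCP) lies at the centre of the arm's flange, where the gripper is bolted on; the fingertips stand 186 mm ahead of it and the grasp point (between the pads) lies 167 mm ahead of it; x points along the fingers, z is the direction in which the jaws open and shut, and the axes are right-handed (so a half turn about x gives the same grasp; the last joint's range is limited). The gripper opens to 93 mm and grips with 3 to 60 N. Pads are 15 mm wide; open, the fingers measure 128 mm over their backs; the gripper's body (75 mm by 188 mm) begins 65 mm behind the grasp point.
Start: joints at [-1.364, 0.116, 1.442, -0, 1.584, -0.038], TCP at [163.585, -654.885, 404.746] pointing down, gripper open.
Joint ranges: [-2.83, 2.83], [-0.83, 2.19], [0.07, 2.5], [-1.14, 4.28], [0.01, 3], [-2.97, 2.97]. Speed limits (rad/s): [1.89, 1.89, 2.22, 3.14, 3.14, 3.14].

INTERFACE

Orientations are given as a rotation vector (axis times angle).
In Python, from plant import robot, viewer gives the robot as it stands.
- The arm moves only by the shell command python3 -m inch 'ROWS'. ROWS is JSON, a list of rows, each a list of 3 entries, a list of its own where there are three numbers: the closure in counts, from 0 (fully open) to 255 (shut), then the shift along the tool's x, y, z in m, then the turn, a rotation vector about the tool's x, y, z in degrees. In form: [[claw, [tx, ty, tz], [rx, ry, rz]], ...]. A call has 1 to 8 rows; each row shifts and turns the commanded pose from where the row before left it, along the tool's axes as they then stand; what a row does not reach is not made up. A row lasts 1/12 s, in which the tool goes at most 41.7 mm and 7.16 degrees, less where a joint would pass 70% of its speed; a pose out of reach is approached as far as the arm can. A call with a gripper value outside its range is refused whole. The fingers move at their own pace and stop on an object; the grip force is fixed at half the most. Time passes only in rows, so rows that do not move let the fingers close. It gives the time, the measured TCP pose, the force and the opening at its end, in the units of the state.
- robot.get_obs(): the state, without advancing time (a new reading comes with each control period).
- viewer.snapshot(name): name is "side" or "top" or "wrist"; returns a dict with "color" (420x560x3 uint8, red, green, blue), "fovy" (degrees; the focal length in pixels is half the picture's height over the tangent of half this angle, whatever the lens; pixels are square), "cx", "cy" (the principal point, pixels), "R" (3x3) and "t" (3): a world point X has camera coordinates R X + t. Camera axes: x right, y down, z forward; pixel columns grow to the right and rows downward; lengths in mm; the calibration is good to about 2 mm. A picture is of the moment at which its call begins. There is no depth.
- robot.sign_off(): hands the job in, once; it reports no verdict.
The state is a dict: "t": time; "q": joint angles; "joint_vel": joint speeds; "tau": joint torques, N m; "tcp_pos": TCP position; "orientation": TCP orientation; "wrist_force": force on the tool from outside, world axes, zero at the start; "ft_torque": the same for the moment, N m; "grip_width": opening from 0.0 (shut) to 1.0 (fully open).
Only numpy, scipy, OpenCV 4.12 (cv2) and the standard library are available. Lean on these libraries where they do the work, as an engineer would, in place of code of your own. Each camera call takes 0.05 s, during which the arm holds its last target. There are 200 camera calls.

TASK

The instrument rest on the desk is missing one of its two posts, and its empty socket may be shallow, middling or deep. Take the green-handled depth rod from the white rack, feel gently for the bottom of the socket and press lightly on it for a moment, then stand the rod back in its own hole in the rack. Then take from the rack only the one post whose top will be level with the fixed post's, stand it fully home in the socket without forcing it and let go, leaving the other posts, the ampoule and the vial where they are.

Things in the scene. Friction and masses are not known exactly. Their poses are not given: they have to be found in the camera images.
- base: the instrument rest: a fixed grey block 64 x 150 x 62 mm (its x, y, z) on a black foot; origin at the centre of its underside, z up. In its top are the empty socket (at y = -42 mm) and a fixed post (at y = +42 mm, 10 mm shank, 18 mm head with a black band) whose top is 46 mm above the block's top
- socket (a point): centre of the socket's mouth, in the plane of the block's flat top, 62 mm above the desk. The socket is a vertical round blind hole 11.4 mm wide with a 1.5 mm chamfer at the mouth; its depth is 24, 36 or 48 mm and can only be felt with the rod. Its floor is a flat, rigid, hidden plug (any rules call it plug_k, plug_m or plug_p, whichever of three lies there): pushing the rod or a post against the rest with more than 25 N spoils it
- fixed_top (a point): top centre of the fixed post, 46 mm above the block's top and 84 mm along the block from the socket
- rack: fixed white rack 52 x 190 x 40 mm (its x, y, z); origin at the centre of its underside, z up. A row of four vertical holes 34 mm deep along its y, 46 mm apart at y = -69, -23, +23 (12.5 mm wide, for posts, which stand there in any order) and +69 mm (10.5 mm wide, for the depth rod)
- rod_hole (a point): centre of the mouth of the depth rod's hole, in the rack's top, 40 mm above the desk; its floor is 34 mm below
- rod_grip (a point): centre of the handle of the depth rod, which is loose: green ribbed handle 16 mm in diameter and 34 mm high above a straight steel rod 8 mm in diameter and 62 mm long, 96 mm overall, 50 g. This point lies on the axis, 79 mm above the rod's tip; z runs up the rod. It stands in its hole in the rack at the start
- rod_tip (a point): centre of the depth rod's flat lower end, on its axis
- post_a_grip (a point): loose round post, blue band on its grip, 70 mm long overall, standing in one of the rack's three wide holes: a plain 10 mm steel shank with a tapered foot, carrying at its top an 18 mm diameter, 26 mm high aluminium grip sleeve with black rubber top, 60 g. This point is the centre of the grip sleeve, on the axis, 13 mm below the post's top, 57 mm above its foot; z runs up the post. Stands level with the fixed post in a socket 24 mm deep
- post_b_grip (a point): loose round post, yellow band on its grip, 82 mm long overall, standing in one of the rack's three wide holes: a plain 10 mm steel shank with a tapered foot, carrying at its top an 18 mm diameter, 26 mm high aluminium grip sleeve with black rubber top, 60 g. This point is the centre of the grip sleeve, on the axis, 13 mm below the post's top, 69 mm above its foot; z runs up the post. Stands level with the fixed post in a socket 36 mm deep
- post_c_grip (a point): loose round post, red band on its grip, 94 mm long overall, standing in one of the rack's three wide holes: a plain 10 mm steel shank with a tapered foot, carrying at its top an 18 mm diameter, 26 mm high aluminium grip sleeve with black rubber top, 60 g. This point is the centre of the grip sleeve, on the axis, 13 mm below the post's top, 81 mm above its foot; z runs up the post. Stands level with the fixed post in a socket 48 mm deep
- ampoule_mid (a point): bystander: clear soft-plastic saline ampoule standing on the desk, 18 x 21 x 61 mm; this point is its centre, 30 mm up. Must not be moved
- vial_mid (a point): bystander: small glass vial with a purple cap standing on the desk, 18 mm wide and 39 mm high; this point is its centre, 18 mm up. Must not be moved

How it is judged:
By the outcome, as a careful person would: the job done as asked, in the order asked, and still so for the second after the job is handed in, with the robot touching nothing.
It also fails if it takes over 72 s, if anything falls off the work surface, if the arm or the gripper's body presses on something with over 40 N, if the wrist force passes 120 N, or if a joint passes its speed limit or range.

## Working session

There is one attempt and no reset: what is moved stays moved. The work goes in short steps, Python scripts to look and compute and a shell command to move; the robot and the scene stay as the last step left them, time stands still between calls to the robot, and variables do not carry over. Pictures are saved under pics/ and viewed, about 8 in all and at most 12, crops included, and the job is handed in when it is done.

```bash
ls; mkdir -p pics
python3 - <<'E'
from plant import robot, viewer
import cv2, numpy as np
o=robot.get_obs(); print({k:np.round(v,3).tolist() for k,v in o.items()})
for n in("side","top","wrist"):
    s=viewer.snapshot(n); cv2.imwrite(f"pics/{n}0.png",s["color"][...,::-1]); print(n,s["fovy"],s["cx"],s["cy"],np.round(s["R"],3).tolist(),np.round(s["t"],1))
E
```

```text
pics
{'t': 0.0, 'q': [-1.364, 0.116, 1.442, -0.0, 1.584, -0.038], 'joint_vel': [-0.001, -0.0, -0.001, 0.0, 0.002, 0.001], 'tau': [-0.001, -72.127, -62.261, 0.078, 0.024, -0.0], 'tcp_pos': [163.555, -654.9, 404.025], 'orientation': [1.028, 1.316, -1.027], 'wrist_force': [0.377, -0.316, -0.416], 'ft_torque': [-0.032, 0.015, 0.034], 'grip_width': 0.999}
side 48.72361041216275 286.92892643924006 208.20810885324187 [[-0.901, -0.433, 0.023], [-0.168, 0.299, -0.939], [0.4, -0.85, -0.342]] [548.8 189.7 818.6]
top 46.53698648708202 276.2884772292256 204.22532697999608 [[0.017, -1.0, 0.026], [-0.986, -0.021, -0.165], [0.166, -0.023, -0.986]] [  25.   605.7 1050.4]
wrist 63.60241916045326 279.5180777316376 209.0785650001873 [[0.242, -0.97, -0.001], [-0.926, -0.232, 0.298], [-0.29, -0.071, -0.954]] [-675.1  -34.9  391.6]
```

View pics/top0.png

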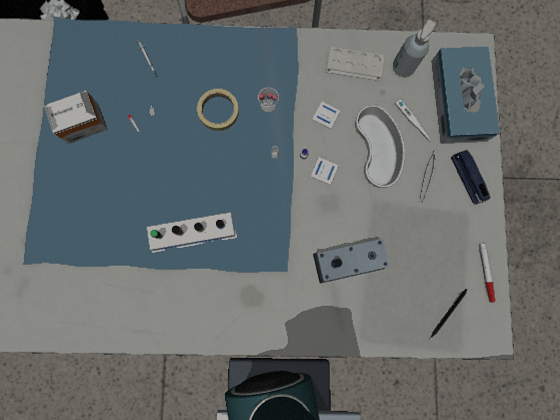

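View pics/side0.png

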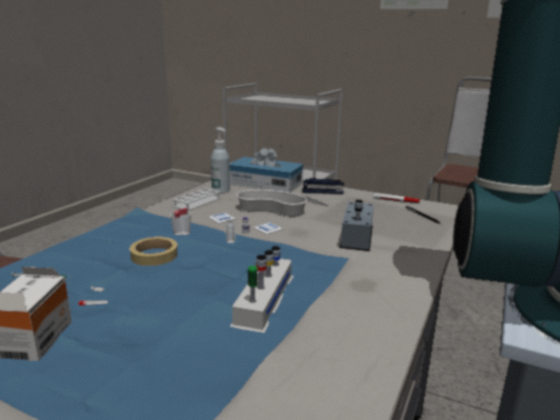

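The top view shows the rack at about (190,232), with the rod at the green end (155,234). The rest has its fixed post at (336,263) and the socket at (372,255). The ampoule and vial stand near (275,152) and (304,153). I'll enlarge the rack and rest next.

Run:
```python
import cv2, numpy as np
t=cv2.imread("pics/top0.png"); s=cv2.imread("pics/side0.png")
a=cv2.resize(t[205:260,140:240],None,fx=8,fy=8,interpolation=cv2.INTER_CUBIC)[:300*2]
b=cv2.resize(t[232:288,308:394],None,fx=8,fy=8,interpolation=cv2.INTER_CUBIC)
c=cv2.resize(s[235:335,225:305],None,fx=6,fy=6,interpolation=cv2.INTER_CUBIC)
A=cv2.resize(t[205:260,140:240],(600,330),interpolation=cv2.INTER_CUBIC)
B=cv2.resize(t[232:277,308:394],(516,270),interpolation=cv2.INTER_CUBIC)
cv2.imwrite("pics/c1.png",np.vstack([A,np.pad(B,((0,0),(0,84),(0,0)))])); cv2.imwrite("pics/c2.png",c)
```

```text
(no output)
```

View pics/c1.png

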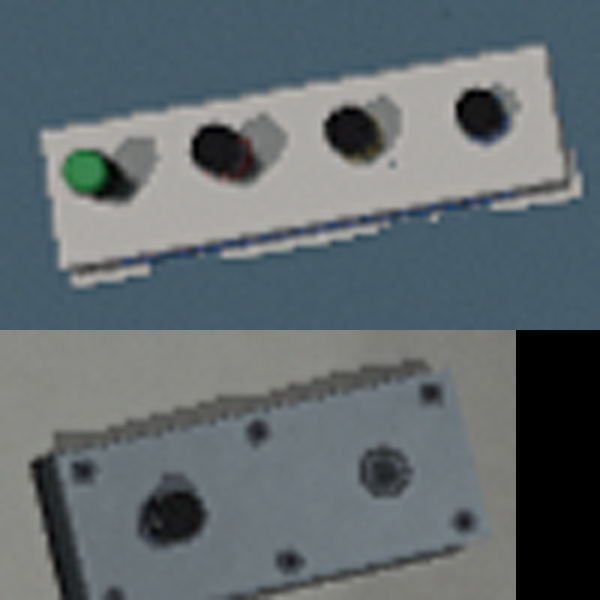

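View pics/c2.png

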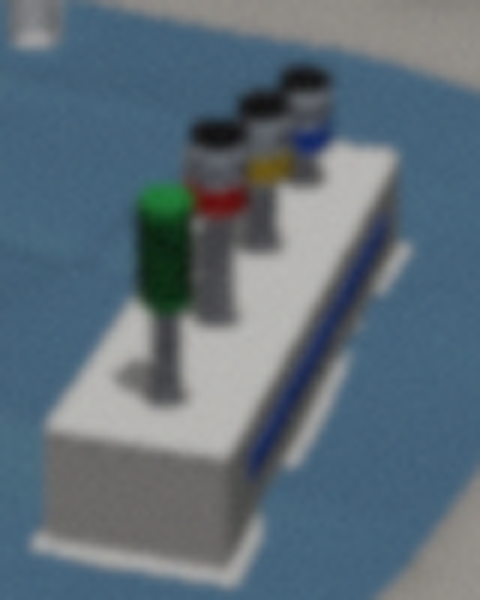

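The rack order from the rod's end is green rod, red (C), yellow (B), blue (A). In the crop, the tops are at (88,171), (219,151), (352,132) and (480,114), the socket is at (385,142) and the fixed post's top at (178,186).

```bash
cat > h.py <<'E'
import numpy as np, cv2
from scipy.spatial.transform import Rotation as Ro
def ray(s,u,v,z):
    f=210/np.tan(np.radians(s["fovy"])/2); R=np.array(s["R"]);t=np.array(s["t"])
    d=R.T@np.array([(u-s["cx"])/f,(v-s["cy"])/f,1]); c=-R.T@t
    return c+d*(z-c[2])/d[2]
def proj(s,X):
    f=210/np.tan(np.radians(s["fovy"])/2); p=np.array(s["R"])@X+np.array(s["t"])
    return p[:2]/p[2]*f+[s["cx"],s["cy"]]
def toolmove(o,P,Rt=None):
    """shift in tool axes (mm) taking the TCP to P"""
    R=Ro.from_rotvec(o["orientation"]); return np.round(R.inv().apply(np.array(P)-o["tcp_pos"]),1)
E
python3 - <<'E'
from plant import robot, viewer
from h import *
s=viewer.snapshot("top")
def c(x,y,ox,oy,z): return ray(s,(x+.5)/6-.5+ox,(y+.5)/6-.5+oy,z)
P=[c(88,171,140,205,102),c(219,151,140,205,100),c(352,132,140,205,88),c(480,114,140,205,76)]
for p in P: print(p.round(1))
print([np.linalg.norm(P[i+1]-P[i])for i in range(3)])
K=[c(*k,140,205,40) for k in((42,131),(545,45),(570,178),(62,268))]; print(np.round(K,1), np.mean(K,0))
so=c(385,142,308,232,62); fx=c(178,186,308,232,108); print(so,fx,np.linalg.norm((so-fx)[:2]),np.degrees(np.arctan2(*(fx-so)[:2])))
d=(P[0]-P[3]); print(np.degrees(np.arctan2(d[0],d[1])))
S=viewer.snapshot("side")
for p in P+[so,fx]: print(proj(S,p).round(1))
o=robot.get_obs(); print(Ro.from_rotvec(o["orientation"]).as_matrix().round(3))
E
```

```text
[529.1 294.5 102. ]
[537.3 249.4 100. ]
[546.4 204.6  88. ]
[555.3 160.2  76. ]
[np.float64(45.90458761042203), np.float64(47.33053052398457), np.float64(46.817844356940185)]
[[550.1 326.4  40. ]
 [586.6 140.   40. ]
 [536.4 129.1  40. ]
 [499.2 316.   40. ]] [543.07074556 227.87989785  40.        ]
[ 493.79785884 -175.07964626   62.        ] [474.03936564 -91.91970414 108.        ] 85.47499064723954 -13.365440422577908
-11.064526861027982
[253.8 266.4]
[262.7 255.6]
[270.2 250.9]
[276.8 246.9]
[360.3 206.7]
[359.4 200. ]
[[-0.     0.97   0.242]
 [ 0.001  0.242 -0.97 ]
 [-1.     0.    -0.001]]
```

```bash
python3 -m inch '[[0,[0,0,0],[-7,0,0]],[0,[0,0,0],[-7,0,0]],[0,[0,0,0],[-7,0,0]],[0,[0,0,0],[-7,0,0]],[0,[0,0,0],[-7,0,0]],[0,[0,0,0],[-7,0,0]],[0,[0,0,0],[-7,0,0]],[0,[0,0,0],[-7,0,0]]]'
python3 -m inch '[[0,[0,0,0],[-7,0,0]],[0,[0,0,0],[-7,0,0]],[0,[0,0,0],[-7,0,0]],[0,[0,0,0],[-7,0,0]],[0,[0,0,0],[-3,0,0]],[0,[0,0.03,0.019],[0,0,0]]]'
python3 - <<'E'
from plant import robot
from h import *
o=robot.get_obs();print(Ro.from_rotvec(o["orientation"]).as_matrix().round(3), o["q"].round(2) if hasattr(o["q"],'round') else o["q"]); print(toolmove(o,[529,294.5,380]))
E
```

```text
t: 0.92
tcp_pos: [163.6, -654.9, 404.6]
orientation: [0.269, 1.554, -0.269]
wrist_force: [-0.6, -0.8, 0.1]
grip_width: 1.004
t: 1.42
tcp_pos: [175.2, -624.3, 403.1]
orientation: [-0.152, 1.566, 0.154]
wrist_force: [0.4, -0.1, 0.2]
grip_width: 1.0
[[-0.001 -0.193  0.981]
 [ 0.001  0.981  0.193]
 [-1.     0.001 -0.001]] [-1.34  0.06  1.5  -0.    1.58 -1.53]
[ 23.8 833.1 524.6]
```

```bash
python3 -m inch '[[0,[0,0.031,0.0195],[0,0,0]],[0,[0,0.031,0.0195],[0,0,0]],[0,[0,0.031,0.0195],[0,0,0]],[0,[0,0.031,0.0195],[0,0,0]],[0,[0,0.031,0.0195],[0,0,0]],[0,[0,0.031,0.0195],[0,0,0]],[0,[0,0.031,0.0195],[0,0,0]],[0,[0,0.031,0.0195],[0,0,0]]]'
python3 -m inch '[[0,[0,0.031,0.0195],[0,0,0]],[0,[0,0.031,0.0195],[0,0,0]],[0,[0,0.031,0.0195],[0,0,0]],[0,[0,0.031,0.0195],[0,0,0]],[0,[0,0.031,0.0195],[0,0,0]],[0,[0,0.031,0.0195],[0,0,0]],[0,[0,0.031,0.0195],[0,0,0]],[0,[0,0.031,0.0195],[0,0,0]]]'
python3 -m inch '[[0,[0,0.031,0.0195],[0,0,0]],[0,[0,0.031,0.0195],[0,0,0]],[0,[0,0.031,0.0195],[0,0,0]],[0,[0,0.031,0.0195],[0,0,0]],[0,[0,0.031,0.0195],[0,0,0]],[0,[0,0.031,0.0195],[0,0,0]],[0,[0,0.031,0.0195],[0,0,0]],[0,[0,0.031,0.0195],[0,0,0]]]'
python3 - <<'E'
from plant import robot
from h import *
o=robot.get_obs();print(o["q"]); print(toolmove(o,[529,294.5,340]))
E
```

```text
t: 2.08
tcp_pos: [282.3, -346.9, 404.7]
orientation: [-0.151, 1.565, 0.151]
wrist_force: [1.4, 0.5, -0.5]
grip_width: 0.998
t: 2.75
tcp_pos: [387.8, -73.4, 405.0]
orientation: [-0.151, 1.565, 0.151]
wrist_force: [1.5, -0.3, 0.1]
grip_width: 0.999
t: 3.42
tcp_pos: [493.7, 200.0, 404.7]
orientation: [-0.151, 1.565, 0.151]
wrist_force: [-0.0, -0.8, 0.3]
grip_width: 1.003
[ 3.37066261e-01 -1.96843255e-01  1.74520706e+00 -4.88032885e-05
  1.59298355e+00  1.44122971e-01]
[64.7 85.9 52.7]
```

```bash
python3 -m inch '[[0,[0.015,0.021,0.013],[0,0,0]],[0,[0.02,0.021,0.013],[0,0,0]],[0,[0.02,0.021,0.013],[0,0,0]],[0,[0,0.012,0.008],[0,0,0]],[0,[0,0,0],[0,0,0]],[0,[0,0,0],[0,0,0]]]'
python3 - <<'E'
from plant import robot, viewer
from h import *
s=viewer.snapshot("wrist"); cv2.imwrite("pics/w1.png",s["color"][...,::-1]); np.save("w1.npy",s,allow_pickle=True)
o=robot.get_obs(); print(o["tcp_pos"])
for p in ([529,294.5,102],[537.3,249.4,100],[546.4,204.6,88],[555,160,76]): print(proj(s,np.array(p)).round(1))
E
```

```text
t: 3.92
tcp_pos: [525.5, 280.6, 350.6]
orientation: [-0.152, 1.565, 0.152]
wrist_force: [-0.0, -0.1, -0.7]
grip_width: 1.0
[525.3924759  280.09693424 351.09137379]
[288.2 207.5]
[287.  265.1]
[286.7 308.6]
[285.9 344.6]
```

View pics/w1.png

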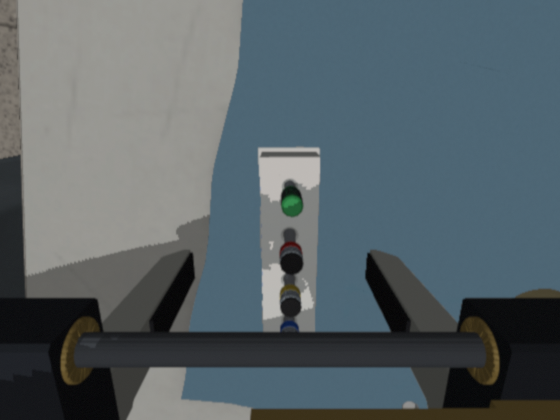

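The wrist view shows the green top at about (292,206) and the red top at (291,261). Both are about 4 px right of the prediction.

Run:
```python
from plant import robot
from h import *
s=np.load("w1.npy",allow_pickle=True).item(); o=robot.get_obs()
for u,v,z in((292,206,102),(291,261,100),(290.5,307,88),(289.5,204,85)): print(ray(s,u,v,z).round(1))
print(toolmove(o,[531,294.5,252]))
```

```text
[531.4 296.1 102. ]
[539.6 253.3 100. ]
[549.2 206.7  88. ]
[530.9 292.3  85. ]
[99.1 13.1  8.2]
```

```bash
python3 -m inch '[[0,[0,0.014,0.0077],[0,0,0]],[0,[0.02,0,0],[0,0,0]],[0,[0.025,0,0],[0,0,0]],[0,[0.025,0,0],[0,0,0]],[0,[0.02,0,0],[0,0,0]],[0,[0.009,0,0],[0,0,0]],[0,[0,0,0],[0,0,0]]]'
python3 -m inch '[[150,[0,0,0],[0,0,0]],[150,[0,0,0],[0,0,0]],[150,[0,0,0],[0,0,0]],[150,[0,0,0],[0,0,0]]]'
python3 -m inch '[[255,[0,0,0],[0,0,0]],[255,[0,0,0],[0,0,0]],[255,[0,0,0],[0,0,0]],[255,[0,0,0],[0,0,0]],[255,[0,0,0],[0,0,0]],[255,[0,0,0],[0,0,0]]]'
```

```text
t: 4.55
tcp_pos: [530.0, 294.8, 250.0]
orientation: [-0.151, 1.567, 0.15]
wrist_force: [0.7, 0.0, 0.2]
grip_width: 1.0
t: 4.88
tcp_pos: [530.4, 295.8, 252.1]
orientation: [-0.151, 1.564, 0.152]
wrist_force: [-0.7, -0.4, 0.5]
grip_width: 0.764
t: 5.38
tcp_pos: [530.2, 295.8, 250.7]
orientation: [-0.151, 1.566, 0.151]
wrist_force: [-0.4, 0.1, -0.8]
grip_width: 0.33
```

```bash
python3 -m inch '[[255,[0,0,0],[0,0,0]],[255,[0,0,0],[0,0,0]],[255,[0,0,0],[0,0,0]],[255,[0,0,0],[0,0,0]],[255,[0,0,0],[0,0,0]],[255,[0,0,0],[0,0,0]]]'
python3 - <<'E'
from plant import robot,viewer
from h import *
o=robot.get_obs();print(o["wrist_force"],o["ft_torque"],o["grip_width"]*93)
s=viewer.snapshot("side"); 
cv2.imwrite("pics/s1.png",cv2.resize(s["color"][200:340,190:330,::-1],None,fx=4,fy=4,interpolation=cv2.INTER_CUBIC))
E
```

```text
t: 5.88
tcp_pos: [530.2, 295.8, 250.8]
orientation: [-0.151, 1.566, 0.151]
wrist_force: [0.1, -0.1, 0.9]
grip_width: 0.166
[ 0.11234116 -0.12103477  0.8690142 ] [-0.08378353 -0.04108009 -0.01448095] 15.402215514561744
```

```bash
python3 -m inch '[[255,[-0.008,0,0],[0,0,0]],[255,[-0.012,0,0],[0,0,0]],[255,[-0.015,0,0],[0,0,0]],[255,[-0.015,0,0],[0,0,0]],[255,[-0.02,0,0],[0,0,0]],[255,[-0.02,0,0],[0,0,0]],[255,[-0.02,0,0],[0,0,0]],[255,[-0.02,0,0],[0,0,0]]]'
python3 - <<'E'
from plant import robot
from h import *
o=robot.get_obs();print(o["wrist_force"],o["grip_width"]*93)
print(toolmove(o,[493.8,-175,375]), o["q"])
E
```

```text
t: 6.6
tcp_pos: [530.0, 295.7, 383.3]
orientation: [-0.151, 1.564, 0.151]
wrist_force: [0.5, 0.0, 0.3]
grip_width: 0.167
[0.48237722 0.03667233 0.28225169] 15.564942382650637
[   8.  -455.1 -125.6] [ 4.66824826e-01 -2.55376851e-02  1.62244537e+00  2.11119822e-05
  1.54352410e+00  2.74393013e-01]
```

```bash
python3 -m inch '[[255,[0,-0.02,-0.0055],[0,0,0]],[255,[0,-0.03,-0.0083],[0,0,0]],[255,[0,-0.03,-0.0083],[0,0,0]],[255,[0,-0.03,-0.0083],[0,0,0]],[255,[0,-0.03,-0.0083],[0,0,0]],[255,[0,-0.03,-0.0083],[0,0,0]],[255,[0,-0.03,-0.0083],[0,0,0]],[255,[0,-0.03,-0.0083],[0,0,0]]]'
python3 -m inch '[[255,[0,-0.03,-0.0083],[0,0,0]],[255,[0,-0.03,-0.0083],[0,0,0]],[255,[0,-0.03,-0.0083],[0,0,0]],[255,[0,-0.03,-0.0083],[0,0,0]],[255,[0.01,-0.03,-0.0083],[0,0,0]],[255,[0.02,-0.03,-0.0083],[0,0,0]],[255,[0.01,-0.03,-0.0083],[0,0,0]],[255,[0,-0.015,-0.004],[0,0,0]]]'
python3 -m inch '[[255,[0,0,0],[0,0,0]],[255,[0,0,0],[0,0,0]],[255,[0,0,0],[0,0,0]]]'
python3 - <<'E'
from plant import robot, viewer
from h import *
s=viewer.snapshot("wrist"); o=robot.get_obs()
cv2.imwrite("pics/w2.png",s["color"][...,::-1]); np.save("w2.npy",s,allow_pickle=True)
S=viewer.snapshot("side");np.save("s2.npy",S,allow_pickle=True); T=viewer.snapshot("top");np.save("t2.npy",T,allow_pickle=True)
print(toolmove(o,[493.8,-175,340]),o["wrist_force"],o["grip_width"]*93)
g=o["tcp_pos"].copy() if hasattr(o["tcp_pos"],'copy') else np.array(o["tcp_pos"]);
for dz in(0,):
    tip=g-[0,0,245]
    print("tip proj w,s,t",proj(s,tip),proj(S,tip),proj(T,tip)); so=np.array([493.8,-175,62]); print("socket",proj(s,so),proj(S,so),proj(T,so))
E
```

```text
t: 7.27
tcp_pos: [511.2, 56.5, 382.4]
orientation: [-0.151, 1.564, 0.151]
wrist_force: [1.5, 0.1, -0.2]
grip_width: 0.165
t: 7.93
tcp_pos: [493.0, -177.4, 339.8]
orientation: [-0.15, 1.567, 0.15]
wrist_force: [0.7, 1.8, -0.2]
grip_width: 0.165
t: 8.18
tcp_pos: [493.9, -174.3, 341.8]
orientation: [-0.151, 1.564, 0.151]
wrist_force: [0.6, -0.1, 0.8]
grip_width: 0.169
[ 1.7 -0.9 -0.4] [-0.39547504  0.61901304  0.09653894] 15.3008024667475
tip proj w,s,t [279.3167196  225.99690475] [361.23166512 193.44653545] [374.83293429 254.1256023 ]
socket [278.78452013 212.06321626] [360.33539932 206.73841468] [371.71398618 255.24833863]
```

View pics/w2.png

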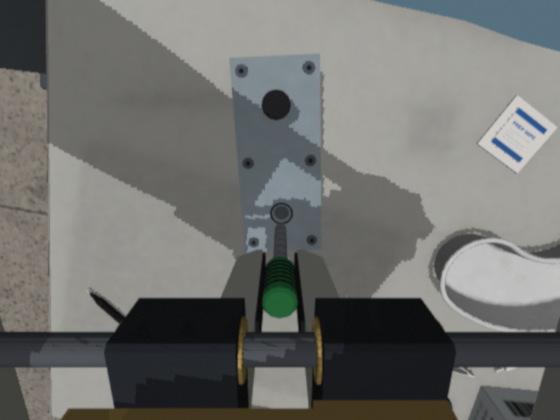

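The wrist view shows the socket ring at about (281.5,213), close to the prediction of (279,212). The rod comes down just below it. I'll enlarge that region together with the side view.

Run:
```python
from h import *
w=np.load("w2.npy",allow_pickle=True).item()["color"][...,::-1]; s=np.load("s2.npy",allow_pickle=True).item()["color"][...,::-1]
r=lambda a:cv2.resize(a,(400,600),interpolation=cv2.INTER_CUBIC)
cv2.imwrite("pics/c3.png",np.hstack([r(w[190:280,250:310]),r(s[145:235,330:390])]))
```

```text
(no output)
```

View pics/c3.png

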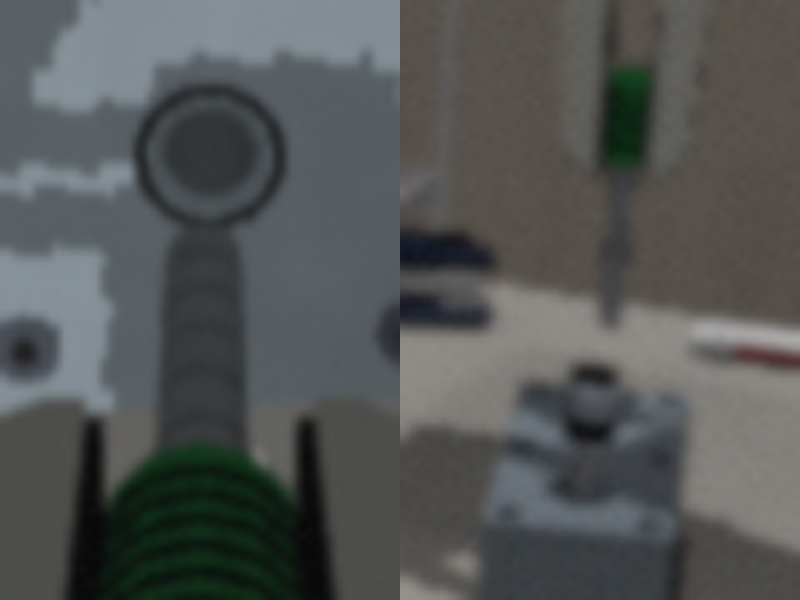

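Run:
```python
from plant import robot
from h import *
s=np.load("w2.npy",allow_pickle=True).item(); o=robot.get_obs(); tip=np.array(o["tcp_pos"])-[0,0,245]
a=ray(s,281.0,212.9,62); b=ray(s,280.1,229.3,tip[2]); R=Ro.from_rotvec(o["orientation"])
print(a,b,tip,R.inv().apply(a-b), R.inv().apply(np.array([493.8,-175,0])-tip))
print([proj(s,tip+R.apply([0,4,0])), proj(s,tip)], R.as_matrix().round(3))
```

```text
[ 495.6859522  -175.35460135   62.        ] [ 495.05767465 -176.50895392   96.4029078 ] [ 494.03280576 -173.9450925    96.4029078 ] [34.40318833  1.02353858  0.81260624] [96.40288338 -0.95773715 -0.50445692]
[array([279.3660013 , 220.36121928]), array([279.37282551, 225.70635868])] [[ 0.001 -0.192  0.981]
 [-0.     0.981  0.192]
 [-1.    -0.     0.001]]
```

```bash
python3 -m inch '[[255,[0.01,0.0006,0.0005],[0,0,0]],[255,[0.01,0,0],[0,0,0]],[255,[0.006,0,0],[0,0,0]],[255,[0,0,0],[0,0,0]],[255,[0.0015,0,0],[0,0,0]],[255,[0.0015,0,0],[0,0,0]],[255,[0.001,0,0],[0,0,0]]]'
python3 -m inch '[[255,[0.001,0,0],[0,0,0]],[255,[0.001,0,0],[0,0,0]],[255,[0.001,0,0],[0,0,0]],[255,[0,0,0],[0,0,0]]]'
python3 -m inch '[[255,[0.001,0,0],[0,0,0]],[255,[0.001,0,0],[0,0,0]],[255,[0,0,0],[0,0,0]]]'
python3 - <<'E'
from plant import robot
from h import *
o=robot.get_obs();print(o["wrist_force"],o["ft_torque"],o["tcp_pos"])
E
```

```text
t: 8.92
tcp_pos: [494.3, -174.2, 310.8]
orientation: [-0.151, 1.565, 0.151]
wrist_force: [0.3, 0.2, -0.5]
grip_width: 0.165
t: 9.25
tcp_pos: [494.2, -174.2, 307.6]
orientation: [-0.151, 1.566, 0.151]
wrist_force: [-0.2, -0.1, 0.1]
grip_width: 0.164
t: 9.5
tcp_pos: [494.2, -174.2, 305.5]
orientation: [-0.151, 1.566, 0.151]
wrist_force: [-0.3, 1.0, -0.0]
grip_width: 0.166
[-0.30202572  1.04556816 -0.02748193] [-0.01208723 -0.10664429 -0.01737328] [ 494.22864571 -174.16410092  305.54068518]
```

```bash
python3 -m inch '[[255,[0.001,0,0],[0,0,0]],[255,[0.001,0,0],[0,0,0]],[255,[0.001,0,0],[0,0,0]],[255,[0,0,0],[0,0,0]]]'
python3 -m inch '[[255,[0.001,0,0],[0,0,0]],[255,[0.001,0,0],[0,0,0]],[255,[0.001,0,0],[0,0,0]],[255,[0,0,0],[0,0,0]]]'
python3 - <<'E'
from plant import robot
from h import *
o=robot.get_obs();print(o["wrist_force"],o["ft_torque"],o["tcp_pos"])
E
```

```text
t: 9.83
tcp_pos: [494.2, -174.2, 302.5]
orientation: [-0.151, 1.566, 0.151]
wrist_force: [0.1, -0.3, -1.1]
grip_width: 0.166
t: 10.17
tcp_pos: [494.2, -174.2, 299.5]
orientation: [-0.151, 1.566, 0.151]
wrist_force: [-0.1, -0.7, -1.4]
grip_width: 0.163
[-0.1023472  -0.68637362 -1.36868987] [-0.03667757 -0.09922968  0.03892781] [ 494.21655157 -174.17664754  299.5083043 ]
```

No lateral force, and the tip is about 7 mm into the socket. I'll move down to just above the shallow floor (contact at TCP z of about 283), then feel for it.

```bash
python3 -m inch '[[255,[0.002,0,0],[0,0,0]],[255,[0.002,0,0],[0,0,0]],[255,[0.002,0,0],[0,0,0]],[255,[0.002,0,0],[0,0,0]],[255,[0.002,0,0],[0,0,0]],[255,[0.001,0,0],[0,0,0]],[255,[0,0,0],[0,0,0]]]'
for i in 1; do :; done
python3 -m inch '[[255,[0.0005,0,0],[0,0,0]],[255,[0.0005,0,0],[0,0,0]],[255,[0.0005,0,0],[0,0,0]],[255,[0.0005,0,0],[0,0,0]]]'
python3 -m inch '[[255,[0.0005,0,0],[0,0,0]],[255,[0.0005,0,0],[0,0,0]]]'
python3 -m inch '[[255,[0.0005,0,0],[0,0,0]],[255,[0.0005,0,0],[0,0,0]]]'
```

```text
t: 10.75
tcp_pos: [494.2, -174.2, 288.4]
orientation: [-0.151, 1.566, 0.151]
wrist_force: [0.2, -0.4, 0.3]
grip_width: 0.17
t: 11.08
tcp_pos: [494.3, -174.2, 286.8]
orientation: [-0.151, 1.565, 0.151]
wrist_force: [0.1, 0.2, -0.8]
grip_width: 0.162
t: 11.25
tcp_pos: [494.3, -174.2, 285.7]
orientation: [-0.151, 1.565, 0.151]
wrist_force: [-0.4, 0.8, 0.7]
grip_width: 0.161
t: 11.42
tcp_pos: [494.3, -174.2, 284.7]
orientation: [-0.151, 1.566, 0.151]
wrist_force: [-0.2, 0.5, 0.4]
grip_width: 0.166
```

```bash
python3 -m inch '[[255,[0.0005,0,0],[0,0,0]],[255,[0,0,0],[0,0,0]]]'
python3 -m inch '[[255,[0.0005,0,0],[0,0,0]],[255,[0,0,0],[0,0,0]]]'
```

```text
t: 11.58
tcp_pos: [494.2, -174.2, 284.1]
orientation: [-0.151, 1.566, 0.151]
wrist_force: [-0.3, -0.5, -0.2]
grip_width: 0.168
t: 11.75
tcp_pos: [494.2, -174.1, 283.7]
orientation: [-0.151, 1.566, 0.151]
wrist_force: [-0.5, 0.7, -0.2]
grip_width: 0.167
```

```bash
python3 -m inch '[[255,[0.0005,0,0],[0,0,0]],[255,[0,0,0],[0,0,0]]]'
python3 -m inch '[[255,[0.0005,0,0],[0,0,0]],[255,[0,0,0],[0,0,0]]]'
```

```text
t: 11.92
tcp_pos: [494.2, -174.2, 283.2]
orientation: [-0.151, 1.566, 0.151]
wrist_force: [-0.7, 0.6, -1.7]
grip_width: 0.165
t: 12.08
tcp_pos: [494.2, -174.2, 282.6]
orientation: [-0.151, 1.566, 0.151]
wrist_force: [-0.3, 0.6, -0.9]
grip_width: 0.163
```

```bash
python3 -m inch '[[255,[0.0005,0,0],[0,0,0]],[255,[0,0,0],[0,0,0]]]'
python3 -m inch '[[255,[0.0005,0,0],[0,0,0]],[255,[0,0,0],[0,0,0]]]'
```

```text
t: 12.25
tcp_pos: [494.2, -174.2, 282.2]
orientation: [-0.151, 1.566, 0.151]
wrist_force: [0.2, 0.4, -0.7]
grip_width: 0.163
t: 12.42
tcp_pos: [494.2, -174.2, 281.7]
orientation: [-0.151, 1.566, 0.151]
wrist_force: [-0.1, 0.5, -0.3]
grip_width: 0.169
```

```bash
python3 -m inch '[[255,[0.0005,0,0],[0,0,0]],[255,[0,0,0],[0,0,0]]]'
python3 -m inch '[[255,[0.0005,0,0],[0,0,0]],[255,[0,0,0],[0,0,0]]]'
```

```text
t: 12.58
tcp_pos: [494.2, -174.2, 281.2]
orientation: [-0.151, 1.566, 0.151]
wrist_force: [-0.9, 0.1, -0.7]
grip_width: 0.169
t: 12.75
tcp_pos: [494.2, -174.2, 280.7]
orientation: [-0.151, 1.566, 0.151]
wrist_force: [-0.2, -0.8, 0.2]
grip_width: 0.166
```

```bash
python3 -m inch '[[255,[0.0005,0,0],[0,0,0]],[255,[0.0005,0,0],[0,0,0]]]'
python3 -m inch '[[255,[0.0005,0,0],[0,0,0]],[255,[0.0005,0,0],[0,0,0]]]'
python3 -m inch '[[255,[0.0005,0,0],[0,0,0]],[255,[0.0005,0,0],[0,0,0]]]'
```

```text
t: 12.92
tcp_pos: [494.2, -174.2, 279.8]
orientation: [-0.151, 1.565, 0.151]
wrist_force: [0.5, 0.8, -0.3]
grip_width: 0.166
t: 13.08
tcp_pos: [494.2, -174.2, 278.7]
orientation: [-0.151, 1.566, 0.151]
wrist_force: [0.1, -0.7, -0.6]
grip_width: 0.169
t: 13.25
tcp_pos: [494.3, -174.2, 277.7]
orientation: [-0.151, 1.566, 0.151]
wrist_force: [-0.9, 0.4, -0.1]
grip_width: 0.164
```

```bash
python3 -m inch '[[255,[0.001,0,0],[0,0,0]],[255,[0.001,0,0],[0,0,0]],[255,[0,0,0],[0,0,0]]]'
python3 -m inch '[[255,[0.0005,0,0],[0,0,0]],[255,[0.0005,0,0],[0,0,0]]]'
python3 -m inch '[[255,[0.0005,0,0],[0,0,0]],[255,[0,0,0],[0,0,0]]]'
```

```text
t: 13.5
tcp_pos: [494.2, -174.2, 275.5]
orientation: [-0.151, 1.566, 0.151]
wrist_force: [-0.1, -0.3, 0.3]
grip_width: 0.163
t: 13.67
tcp_pos: [494.3, -174.2, 274.7]
orientation: [-0.151, 1.565, 0.151]
wrist_force: [0.5, -0.0, -1.1]
grip_width: 0.166
t: 13.83
tcp_pos: [494.2, -174.2, 274.2]
orientation: [-0.151, 1.566, 0.151]
wrist_force: [0.4, 0.5, -0.5]
grip_width: 0.167
```

```bash
python3 -m inch '[[255,[0.0005,0,0],[0,0,0]],[255,[0,0,0],[0,0,0]]]'
python3 -m inch '[[255,[0.0005,0,0],[0,0,0]],[255,[0,0,0],[0,0,0]]]'
```

```text
t: 14.0
tcp_pos: [494.2, -174.2, 273.7]
orientation: [-0.151, 1.566, 0.151]
wrist_force: [-0.6, 0.1, -0.8]
grip_width: 0.169
t: 14.17
tcp_pos: [494.2, -174.2, 273.2]
orientation: [-0.151, 1.566, 0.151]
wrist_force: [0.7, -0.7, -0.5]
grip_width: 0.16
```

```bash
python3 -m inch '[[255,[0.0005,0,0],[0,0,0]],[255,[0,0,0],[0,0,0]]]'
python3 -m inch '[[255,[0.0005,0,0],[0,0,0]],[255,[0,0,0],[0,0,0]]]'
```

```text
t: 14.33
tcp_pos: [494.2, -174.2, 272.7]
orientation: [-0.151, 1.565, 0.151]
wrist_force: [-0.2, -0.0, -0.5]
grip_width: 0.163
t: 14.5
tcp_pos: [494.2, -174.2, 272.2]
orientation: [-0.151, 1.566, 0.151]
wrist_force: [1.1, -0.2, 0.1]
grip_width: 0.166
```

```bash
python3 -m inch '[[255,[0.0005,0,0],[0,0,0]],[255,[0,0,0],[0,0,0]]]'
python3 -m inch '[[255,[0.0005,0,0],[0,0,0]],[255,[0,0,0],[0,0,0]]]'
```

```text
t: 14.67
tcp_pos: [494.2, -174.1, 271.6]
orientation: [-0.151, 1.566, 0.151]
wrist_force: [1.3, 0.0, -0.5]
grip_width: 0.165
t: 14.83
tcp_pos: [494.2, -174.2, 271.2]
orientation: [-0.151, 1.566, 0.151]
wrist_force: [-1.1, 0.4, -0.6]
grip_width: 0.167
```

```bash
python3 -m inch '[[255,[0.0005,0,0],[0,0,0]],[255,[0,0,0],[0,0,0]]]'
python3 -m inch '[[255,[0.0005,0,0],[0,0,0]],[255,[0,0,0],[0,0,0]]]'
```

```text
t: 15.0
tcp_pos: [494.3, -174.2, 270.7]
orientation: [-0.151, 1.565, 0.151]
wrist_force: [-0.0, -0.5, 0.2]
grip_width: 0.163
t: 15.17
tcp_pos: [494.3, -174.2, 270.6]
orientation: [-0.151, 1.565, 0.151]
wrist_force: [-0.8, 0.7, 2.2]
grip_width: 0.166
```

```bash
python3 -m inch '[[255,[0.0005,0,0],[0,0,0]],[255,[0,0,0],[0,0,0]]]'
python3 -m inch '[[255,[0.0005,0,0],[0,0,0]],[255,[0,0,0],[0,0,0]]]'
```

```text
t: 15.33
tcp_pos: [494.4, -174.2, 270.4]
orientation: [-0.151, 1.565, 0.151]
wrist_force: [-1.5, 0.6, 7.6]
grip_width: 0.163
t: 15.5
tcp_pos: [494.4, -174.3, 270.3]
orientation: [-0.152, 1.564, 0.15]
wrist_force: [-2.7, 1.0, 11.2]
grip_width: 0.166
```

The force rose at TCP z of about 270.7, which puts the tip at 25.7. The socket is 36 mm deep (middling), so yellow post B is the one. I'll hold this light press of about 11 N briefly, then withdraw.

```bash
python3 -m inch '[[255,[0,0,0],[0,0,0]],[255,[0,0,0],[0,0,0]],[255,[0,0,0],[0,0,0]],[255,[0,0,0],[0,0,0]],[255,[0,0,0],[0,0,0]],[255,[0,0,0],[0,0,0]]]'
python3 -m inch '[[255,[-0.002,0,0],[0,0,0]],[255,[-0.006,0,0],[0,0,0]],[255,[-0.012,0,0],[0,0,0]],[255,[-0.02,0,0],[0,0,0]],[255,[-0.02,0,0],[0,0,0]],[255,[-0.02,0,0],[0,0,0]],[255,[-0.02,0,0],[0,0,0]],[255,[-0.012,0,0],[0,0,0]]]'
python3 - <<'E'
from plant import robot
from h import *
o=robot.get_obs();print(o["wrist_force"]); print(toolmove(o,[530.4,295.8,381]))
E
```

```text
t: 16.0
tcp_pos: [494.4, -174.3, 270.3]
orientation: [-0.152, 1.564, 0.151]
wrist_force: [-2.6, 0.8, 11.9]
grip_width: 0.168
t: 16.67
tcp_pos: [494.2, -174.1, 384.4]
orientation: [-0.152, 1.563, 0.15]
wrist_force: [-0.3, -0.5, -0.0]
grip_width: 0.168
[-0.33332736 -0.45006814 -0.03969949]
[  3.1 454.3 125.4]
```

```bash
python3 -m inch '[[255,[0,0.02,0.0055],[0,0,0]],[255,[0,0.03,0.0083],[0,0,0]],[255,[0,0.03,0.0083],[0,0,0]],[255,[0,0.03,0.0083],[0,0,0]],[255,[0,0.03,0.0083],[0,0,0]],[255,[0,0.03,0.0083],[0,0,0]],[255,[0,0.03,0.0083],[0,0,0]],[255,[0,0.03,0.0083],[0,0,0]]]'
python3 -m inch '[[255,[0,0.03,0.0083],[0,0,0]],[255,[0,0.03,0.0083],[0,0,0]],[255,[0,0.03,0.0083],[0,0,0]],[255,[0,0.03,0.0083],[0,0,0]],[255,[0,0.03,0.0083],[0,0,0]],[255,[0,0.03,0.0083],[0,0,0]],[255,[0,0.03,0.0083],[0,0,0]],[255,[0,0.014,0.0035],[0,0,0]]]'
python3 -m inch '[[255,[0,0,0],[0,0,0]],[255,[0,0,0],[0,0,0]]]'
python3 - <<'E'
from plant import robot
from h import *
o=robot.get_obs();print(o["wrist_force"]); print(toolmove(o,[530.2,295.8,300]))
E
```

```text
t: 17.33
tcp_pos: [512.4, 65.3, 381.7]
orientation: [-0.151, 1.565, 0.151]
wrist_force: [0.5, -0.6, -0.3]
grip_width: 0.163
t: 18.0
tcp_pos: [530.1, 298.2, 381.2]
orientation: [-0.152, 1.566, 0.153]
wrist_force: [0.4, -0.6, -1.0]
grip_width: 0.165
t: 18.17
tcp_pos: [530.2, 295.6, 381.1]
orientation: [-0.152, 1.566, 0.152]
wrist_force: [0.3, -0.4, -1.2]
grip_width: 0.165
[ 0.25389165 -0.44498017 -1.15411714]
[81.1  0.3  0.1]
```

```bash
python3 -m inch '[[255,[0.02,0.0002,0.0001],[0,0,0]],[255,[0.025,0,0],[0,0,0]],[255,[0.025,0,0],[0,0,0]],[255,[0.015,0,0],[0,0,0]],[255,[0.006,0,0],[0,0,0]],[255,[0.001,0,0],[0,0,0]],[255,[0,0,0],[0,0,0]]]'
python3 -m inch '[[255,[0.001,0,0],[0,0,0]],[255,[0.001,0,0],[0,0,0]],[255,[0.001,0,0],[0,0,0]],[255,[0.001,0,0],[0,0,0]]]'
python3 -m inch '[[255,[0.001,0,0],[0,0,0]],[255,[0.001,0,0],[0,0,0]],[255,[0.001,0,0],[0,0,0]],[255,[0,0,0],[0,0,0]]]'
```

```text
t: 18.75
tcp_pos: [530.7, 295.3, 290.2]
orientation: [-0.151, 1.565, 0.151]
wrist_force: [0.8, -0.6, -0.1]
grip_width: 0.165
t: 19.08
tcp_pos: [530.4, 295.6, 285.7]
orientation: [-0.151, 1.565, 0.151]
wrist_force: [0.1, -1.0, -0.3]
grip_width: 0.165
t: 19.42
tcp_pos: [530.3, 295.6, 281.9]
orientation: [-0.151, 1.566, 0.151]
wrist_force: [0.8, -0.4, -0.5]
grip_width: 0.166
```

```bash
python3 -m inch '[[255,[0.001,0,0],[0,0,0]],[255,[0.001,0,0],[0,0,0]],[255,[0.001,0,0],[0,0,0]],[255,[0,0,0],[0,0,0]]]'
```

```text
t: 19.75
tcp_pos: [530.3, 295.6, 279.0]
orientation: [-0.151, 1.566, 0.151]
wrist_force: [-0.2, -0.4, -0.7]
grip_width: 0.164
```

```bash
python3 -m inch '[[255,[0.004,0,0],[0,0,0]],[255,[0.004,0,0],[0,0,0]],[255,[0.004,0,0],[0,0,0]],[255,[0.004,0,0],[0,0,0]],[255,[0.004,0,0],[0,0,0]],[255,[0.003,0,0],[0,0,0]],[255,[0.001,0,0],[0,0,0]],[255,[0.0005,0,0],[0,0,0]]]'
python3 -m inch '[[255,[0.0007,0,0],[0,0,0]],[255,[0.0005,0,0],[0,0,0]],[255,[0,0,0],[0,0,0]]]'
```

```text
t: 20.42
tcp_pos: [530.3, 295.6, 254.4]
orientation: [-0.151, 1.566, 0.151]
wrist_force: [0.1, 0.3, 0.5]
grip_width: 0.167
t: 20.67
tcp_pos: [530.4, 295.6, 253.6]
orientation: [-0.151, 1.565, 0.151]
wrist_force: [0.9, -0.8, -1.0]
grip_width: 0.165
```

```bash
python3 -m inch '[[255,[0.0005,0,0],[0,0,0]],[255,[0.0003,0,0],[0,0,0]],[255,[0,0,0],[0,0,0]]]'
```

```text
t: 20.92
tcp_pos: [530.4, 295.6, 252.8]
orientation: [-0.151, 1.565, 0.151]
wrist_force: [-1.0, -0.2, -0.2]
grip_width: 0.164
```

```bash
python3 -m inch '[[255,[0.0004,0,0],[0,0,0]],[255,[0,0,0],[0,0,0]]]'
```

```text
t: 21.08
tcp_pos: [530.4, 295.6, 252.3]
orientation: [-0.151, 1.566, 0.151]
wrist_force: [-0.5, -0.4, -0.3]
grip_width: 0.166
```

Still no contact. I'll go down another 1.5 mm or so, then release.

```bash
python3 -m inch '[[255,[0.0005,0,0],[0,0,0]],[255,[0.0005,0,0],[0,0,0]],[255,[0,0,0],[0,0,0]]]'
python3 -m inch '[[255,[0.0004,0,0],[0,0,0]],[255,[0,0,0],[0,0,0]]]'
```

```text
t: 21.33
tcp_pos: [530.4, 295.6, 251.2]
orientation: [-0.151, 1.566, 0.151]
wrist_force: [0.3, 0.5, -1.2]
grip_width: 0.168
t: 21.5
tcp_pos: [530.4, 295.6, 250.9]
orientation: [-0.151, 1.566, 0.151]
wrist_force: [0.1, -0.3, -0.4]
grip_width: 0.168
```

```bash
python3 -m inch '[[185,[0,0,0],[0,0,0]],[150,[0,0,0],[0,0,0]],[100,[0,0,0],[0,0,0]],[50,[0,0,0],[0,0,0]],[30,[0,0,0],[0,0,0]],[30,[0,0,0],[0,0,0]],[30,[0,0,0],[0,0,0]],[30,[0,0,0],[0,0,0]]]'
```

```text
t: 22.17
tcp_pos: [530.4, 295.6, 251.0]
orientation: [-0.151, 1.565, 0.151]
wrist_force: [0.2, -0.4, -0.2]
grip_width: 0.686
```

```bash
python3 -m inch '[[0,[-0.01,0,0],[0,0,0]],[0,[-0.02,0,0],[0,0,0]],[0,[-0.03,0,0],[0,0,0]],[0,[-0.03,0,0],[0,0,0]],[0,[-0.01,-0.03,0],[0,0,0]],[0,[0,-0.032,0],[0,0,0]],[0,[0,-0.03,0],[0,0,0]],[0,[0,0,0],[0,0,0]]]'
python3 -m inch '[[0,[0,0,0],[0,0,0]],[0,[0,0,0],[0,0,0]]]'
python3 - <<'E'
from plant import robot, viewer
from h import *
s=viewer.snapshot("wrist"); S=viewer.snapshot("side"); o=robot.get_obs(); print(toolmove(o,[548,205.5,242]),o["grip_width"])
cv2.imwrite("pics/w3.png",np.hstack([cv2.resize(s["color"][90:330,200:360,::-1],(400,600),interpolation=cv2.INTER_CUBIC),cv2.resize(S["color"][225:345,215:295,::-1],(400,600),interpolation=cv2.INTER_CUBIC)]))
np.save("w3.npy",s,allow_pickle=True)
for p in((530.3,295.6,102),(539,250.5,100),(548,205.5,88),(556.8,160.5,76)): print(proj(s,np.array(p)).round(1),proj(S,np.array(p)).round(1))
E
```

```text
t: 22.83
tcp_pos: [548.5, 201.8, 352.2]
orientation: [-0.15, 1.564, 0.149]
wrist_force: [0.5, 0.1, -0.4]
grip_width: 0.997
t: 23.0
tcp_pos: [547.9, 205.5, 351.5]
orientation: [-0.15, 1.565, 0.151]
wrist_force: [-0.4, 0.4, 0.3]
grip_width: 1.003
[ 1.091e+02 -6.000e-01  1.000e-01] 0.9976632686603824
[279.2  89. ] [252.9 266.5]
[279.1 160.3] [261.6 255.6]
[279.5 218.1] [269.1 250.9]
[279.5 265.6] [276.  246.8]
```

View pics/w3.png

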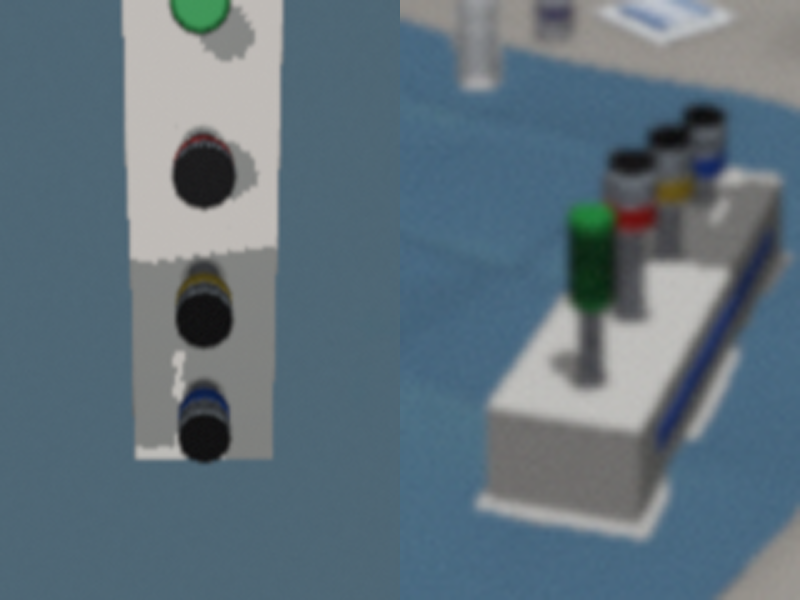

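Rod is standing home in its hole and the posts are undisturbed. Yellow's top is at wrist pixel (281.6,217), within 2 px of the prediction. Descending on the yellow post.

```bash
python3 -m inch '[[0,[0.02,0,0.0005],[0,0,0]],[0,[0.025,0,0],[0,0,0]],[0,[0.025,0,0],[0,0,0]],[0,[0.025,0,0],[0,0,0]],[0,[0.012,0,0],[0,0,0]],[100,[0.002,0,0],[0,0,0]],[150,[0,0,0],[0,0,0]],[150,[0,0,0],[0,0,0]]]'
python3 -m inch '[[150,[0,0,0],[0,0,0]],[255,[0,0,0],[0,0,0]],[255,[0,0,0],[0,0,0]],[255,[0,0,0],[0,0,0]],[255,[0,0,0],[0,0,0]],[255,[0,0,0],[0,0,0]],[255,[0,0,0],[0,0,0]],[255,[0,0,0],[0,0,0]]]'
python3 -m inch '[[255,[0,0,0],[0,0,0]],[255,[0,0,0],[0,0,0]],[255,[0,0,0],[0,0,0]],[255,[0,0,0],[0,0,0]],[255,[0,0,0],[0,0,0]]]'
python3 - <<'E'
from plant import robot
from h import *
o=robot.get_obs();print(o["wrist_force"],o["ft_torque"],o["tcp_pos"],o["grip_width"]*93)
E
```

```text
t: 23.77
tcp_pos: [548.8, 205.8, 243.5]
orientation: [-0.151, 1.564, 0.152]
wrist_force: [0.4, 0.2, 0.5]
grip_width: 0.828
t: 24.43
tcp_pos: [548.5, 205.4, 241.9]
orientation: [-0.151, 1.566, 0.151]
wrist_force: [0.2, 1.1, 0.5]
grip_width: 0.26
t: 24.85
tcp_pos: [548.5, 205.4, 241.9]
orientation: [-0.151, 1.566, 0.151]
wrist_force: [-0.3, -0.2, 0.1]
grip_width: 0.178
[-0.32447879 -0.20047753  0.10894593] [ 0.00652937 -0.10268928  0.01925008] [548.45038168 205.40871296 241.9165744 ] 16.579237101056393
```

```bash
python3 -m inch '[[255,[-0.008,0,0],[0,0,0]],[255,[-0.012,0,0],[0,0,0]],[255,[-0.015,0,0],[0,0,0]],[255,[-0.015,0,0],[0,0,0]],[255,[-0.02,0,0],[0,0,0]],[255,[-0.02,0,0],[0,0,0]],[255,[-0.02,0,0],[0,0,0]],[255,[-0.015,0,0],[0,0,0]]]'
python3 - <<'E'
from plant import robot
from h import *
o=robot.get_obs();print(o["wrist_force"],o["grip_width"]*93)
print(toolmove(o,[494.3,-174.2,335]), o["q"])
E
```

```text
t: 25.52
tcp_pos: [548.3, 205.4, 370.1]
orientation: [-0.151, 1.563, 0.151]
wrist_force: [-0.3, -0.6, -0.6]
grip_width: 0.178
[-0.26151018 -0.5564735  -0.57182958] 16.52519123600949
[  34.8 -362.2 -125.7] [ 3.14781769e-01 -6.79526674e-02  1.68475044e+00  3.45385199e-05
  1.52258469e+00  1.22363257e-01]
```

```bash
python3 -m inch '[[255,[0,-0.02,-0.007],[0,0,0]],[255,[0,-0.03,-0.0104],[0,0,0]],[255,[0,-0.03,-0.0104],[0,0,0]],[255,[0,-0.03,-0.0104],[0,0,0]],[255,[0,-0.03,-0.0104],[0,0,0]],[255,[0,-0.03,-0.0104],[0,0,0]],[255,[0,-0.03,-0.0104],[0,0,0]],[255,[0,-0.03,-0.0104],[0,0,0]]]'
python3 -m inch '[[255,[0,-0.03,-0.0104],[0,0,0]],[255,[0.01,-0.03,-0.0104],[0,0,0]],[255,[0.01,-0.03,-0.0104],[0,0,0]],[255,[0.012,-0.03,-0.0104],[0,0,0]],[255,[0,-0.012,-0.0046],[0,0,0]],[255,[0,0,0],[0,0,0]],[255,[0,0,0],[0,0,0]],[255,[0,0,0],[0,0,0]]]'
python3 - <<'E'
from plant import robot, viewer
from h import *
s=viewer.snapshot("wrist"); S=viewer.snapshot("side"); o=robot.get_obs(); print(toolmove(o,[494.3,-174.2,335]),o["wrist_force"],o["grip_width"])
w=s["color"][190:280,250:310,::-1]; c=S["color"][145:235,330:390,::-1]
r=lambda a:cv2.resize(a,(400,600),interpolation=cv2.INTER_CUBIC)
cv2.imwrite("pics/w4.png",np.hstack([r(w),r(c)])); np.save("w4.npy",s,allow_pickle=True)
ft=np.array(o["tcp_pos"])-[0,0,236]; print(proj(s,ft),proj(S,ft),ft)
E
```

```text
t: 26.18
tcp_pos: [513.5, -37.0, 367.9]
orientation: [-0.151, 1.565, 0.151]
wrist_force: [-0.0, 0.7, -0.4]
grip_width: 0.177
t: 26.85
tcp_pos: [494.3, -173.2, 335.9]
orientation: [-0.151, 1.565, 0.151]
wrist_force: [0.0, -0.0, -0.5]
grip_width: 0.175
[ 0.7 -1.2 -0.3] [ 0.83454285  0.35323967 -1.14777232] 0.1772929623978527
[279.38189939 230.63686114] [361.07007645 192.3987364 ] [ 494.32089735 -172.95470134   99.68201195]
```

View pics/w4.png

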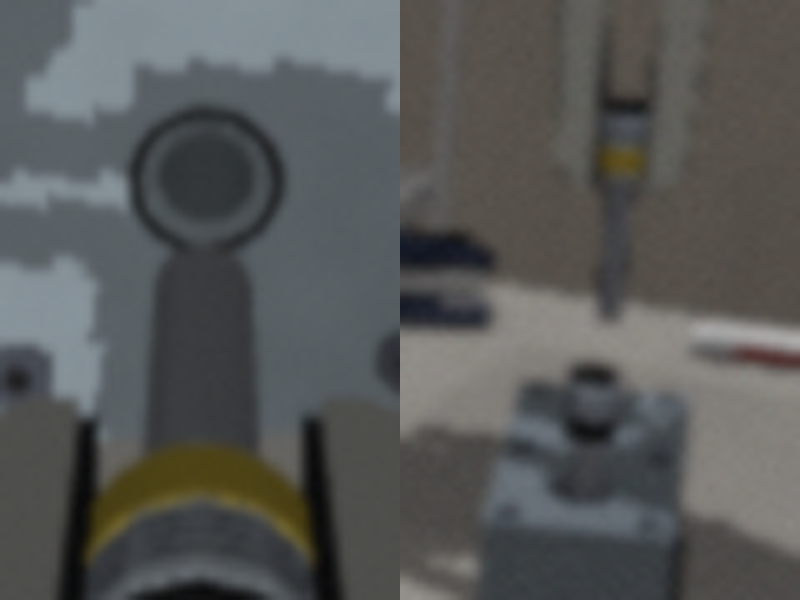

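Run:
```python
from plant import robot
from h import *
def full(x,y): return (x+.5)/6.667-.5+250,(y+.5)/6.667-.5+190
R=Ro.from_rotvec(robot.get_obs()["orientation"])
s=np.load("w4.npy",allow_pickle=True).item(); s2=np.load("w2.npy",allow_pickle=True).item()
a=ray(s,*full(207,179),62); b=ray(s,*full(204,248),99.7); print("post front edge->socket",R.inv().apply(a-b),a)
a=ray(s2,*full(210,155),62); b=ray(s2,*full(203,228),96.4); print("rod front edge->socket (moved +.6,+.5 then)",R.inv().apply(a-b),a)
```

```text
post front edge->socket [37.70199603 -5.30278321  0.4457539 ] [ 495.8025909  -175.21810484   62.        ]
rod front edge->socket (moved +.6,+.5 then) [34.40173856 -3.07624941  0.91908056] [ 495.7315495  -175.28003847   62.        ]
```

```bash
python3 -m inch '[[255,[0.01,-0.0012,0.0002],[0,0,0]],[255,[0.01,0,0],[0,0,0]],[255,[0.008,0,0],[0,0,0]],[255,[0.004,0,0],[0,0,0]],[255,[0,0,0],[0,0,0]],[255,[0.001,0,0],[0,0,0]],[255,[0.001,0,0],[0,0,0]],[255,[0.001,0,0],[0,0,0]]]'
python3 -m inch '[[255,[0.0007,0,0],[0,0,0]],[255,[0.0007,0,0],[0,0,0]],[255,[0.0007,0,0],[0,0,0]],[255,[0,0,0],[0,0,0]]]'
```

```text
t: 27.62
tcp_pos: [494.5, -175.2, 300.3]
orientation: [-0.151, 1.565, 0.151]
wrist_force: [0.3, 0.2, -0.8]
grip_width: 0.173
t: 27.95
tcp_pos: [494.4, -175.2, 297.8]
orientation: [-0.151, 1.566, 0.151]
wrist_force: [0.3, 0.6, -0.6]
grip_width: 0.178
```

```bash
python3 -m inch '[[255,[0.0007,0,0],[0,0,0]],[255,[0.0007,0,0],[0,0,0]],[255,[0,0,0],[0,0,0]]]'
```

```text
t: 28.2
tcp_pos: [494.4, -175.2, 296.3]
orientation: [-0.151, 1.566, 0.151]
wrist_force: [0.4, -0.5, -0.6]
grip_width: 0.174
```

```bash
python3 -m inch '[[255,[0.0007,0,0],[0,0,0]],[255,[0.0007,0,0],[0,0,0]],[255,[0,0,0],[0,0,0]]]'
```

```text
t: 28.45
tcp_pos: [494.4, -175.1, 294.9]
orientation: [-0.151, 1.566, 0.151]
wrist_force: [1.8, 0.4, -0.9]
grip_width: 0.177
```

```bash
python3 -m inch '[[255,[0.0007,0,0],[0,0,0]],[255,[0.0007,0,0],[0,0,0]],[255,[0,0,0],[0,0,0]]]'
```

```text
t: 28.7
tcp_pos: [494.4, -175.2, 293.5]
orientation: [-0.151, 1.566, 0.151]
wrist_force: [1.1, 0.5, -0.4]
grip_width: 0.179
```

```bash
python3 -m inch '[[255,[0.0007,0,0.0002],[0,0,0]],[255,[0.0007,0,0],[0,0,0]],[255,[0.0007,0,0],[0,0,0]],[255,[0,0,0],[0,0,0]]]'
```

```text
t: 29.03
tcp_pos: [494.6, -175.1, 291.4]
orientation: [-0.151, 1.566, 0.151]
wrist_force: [0.4, 0.6, -1.3]
grip_width: 0.175
```

```bash
python3 -m inch '[[255,[0.0007,0,0],[0,0,0]],[255,[0.0007,0,0],[0,0,0]],[255,[0.0007,0,0],[0,0,0]],[255,[0,0,0],[0,0,0]]]'
python3 - <<'E'
from plant import robot
from h import *
o=robot.get_obs();print(o["wrist_force"],o["ft_torque"],o["tcp_pos"])
E
```

```text
t: 29.37
tcp_pos: [494.6, -175.1, 289.3]
orientation: [-0.151, 1.566, 0.151]
wrist_force: [0.3, -0.9, -0.5]
grip_width: 0.175
[ 0.25886374 -0.90352108 -0.45308167] [-0.12991396 -0.12015151 -0.02519153] [ 494.62540796 -175.10238364  289.27835398]
```

```bash
python3 -m inch '[[255,[0.001,0,0],[0,0,0]],[255,[0.001,0,0],[0,0,0]],[255,[0.001,0,0],[0,0,0]],[255,[0.001,0,0],[0,0,0]],[255,[0.001,0,0],[0,0,0]],[255,[0,0,0],[0,0,0]]]'
```

```text
t: 29.87
tcp_pos: [494.6, -175.1, 284.2]
orientation: [-0.151, 1.566, 0.151]
wrist_force: [0.7, 0.2, -0.2]
grip_width: 0.175
```

```bash
python3 -m inch '[[255,[0.001,0,0],[0,0,0]],[255,[0.001,0,0],[0,0,0]],[255,[0.001,0,0],[0,0,0]],[255,[0.001,0,0],[0,0,0]],[255,[0.001,0,0],[0,0,0]],[255,[0,0,0],[0,0,0]]]'
```

```text
t: 30.37
tcp_pos: [494.6, -175.1, 279.3]
orientation: [-0.151, 1.566, 0.151]
wrist_force: [1.3, -0.4, -1.3]
grip_width: 0.174
```

```bash
python3 -m inch '[[255,[0.001,0,0],[0,0,0]],[255,[0.001,0,0],[0,0,0]],[255,[0.001,0,0],[0,0,0]],[255,[0.001,0,0],[0,0,0]],[255,[0.001,0,0],[0,0,0]],[255,[0,0,0],[0,0,0]]]'
```

```text
t: 30.87
tcp_pos: [494.6, -175.1, 274.2]
orientation: [-0.151, 1.566, 0.151]
wrist_force: [1.3, -0.5, -1.5]
grip_width: 0.178
```

```bash
python3 -m inch '[[255,[0.001,0,0],[0,0,0]],[255,[0.001,0,0],[0,0,0]],[255,[0.001,0,0],[0,0,0]],[255,[0.001,0,0],[0,0,0]],[255,[0.001,0,0],[0,0,0]],[255,[0,0,0],[0,0,0]]]'
```

```text
t: 31.37
tcp_pos: [494.6, -175.1, 269.2]
orientation: [-0.151, 1.566, 0.151]
wrist_force: [0.7, -0.3, -1.7]
grip_width: 0.177
```

Smooth so far, with the foot at about 33. Moving slowly to the floor, expected at a TCP z of about 262.

```bash
python3 -m inch '[[255,[0.001,0,0],[0,0,0]],[255,[0.001,0,0],[0,0,0]],[255,[0.001,0,0],[0,0,0]],[255,[0.0005,0,0],[0,0,0]],[255,[0,0,0],[0,0,0]]]'
python3 -m inch '[[255,[0.0005,0,0],[0,0,0]],[255,[0.0005,0,0],[0,0,0]],[255,[0,0,0],[0,0,0]]]'
```

```text
t: 31.78
tcp_pos: [494.6, -175.1, 265.8]
orientation: [-0.151, 1.566, 0.151]
wrist_force: [1.2, -0.9, -1.8]
grip_width: 0.177
t: 32.03
tcp_pos: [494.6, -175.1, 264.9]
orientation: [-0.151, 1.565, 0.151]
wrist_force: [1.2, -0.8, -0.3]
grip_width: 0.176
```

```bash
python3 -m inch '[[255,[0.0005,0,0],[0,0,0]],[255,[0.0005,0,0],[0,0,0]],[255,[0,0,0],[0,0,0]]]'
```

```text
t: 32.28
tcp_pos: [494.6, -175.1, 263.9]
orientation: [-0.151, 1.566, 0.151]
wrist_force: [1.3, -0.2, -0.1]
grip_width: 0.178
```

```bash
python3 -m inch '[[255,[0.0005,0,0],[0,0,0]],[255,[0.0005,0,0],[0,0,0]],[255,[0,0,0],[0,0,0]]]'
```

```text
t: 32.53
tcp_pos: [494.6, -175.1, 262.9]
orientation: [-0.151, 1.566, 0.151]
wrist_force: [1.1, 0.0, -1.2]
grip_width: 0.176
```

```bash
python3 -m inch '[[255,[0.0005,0,0],[0,0,0]],[255,[0,0,0],[0,0,0]]]'
```

```text
t: 32.7
tcp_pos: [494.6, -175.1, 262.4]
orientation: [-0.151, 1.565, 0.151]
wrist_force: [1.7, 0.1, -0.3]
grip_width: 0.17
```

```bash
python3 -m inch '[[255,[0.0005,0,0],[0,0,0]],[255,[0,0,0],[0,0,0]]]'
```

```text
t: 32.87
tcp_pos: [494.7, -175.1, 261.9]
orientation: [-0.151, 1.565, 0.151]
wrist_force: [2.2, 0.0, -0.5]
grip_width: 0.178
```

```bash
python3 -m inch '[[255,[0.0004,0,0],[0,0,0]],[255,[0,0,0],[0,0,0]]]'
```

```text
t: 33.03
tcp_pos: [494.7, -175.1, 261.8]
orientation: [-0.151, 1.565, 0.151]
wrist_force: [0.2, -0.1, 3.0]
grip_width: 0.178
```

```bash
python3 -m inch '[[255,[0.0004,0,0],[0,0,0]],[255,[0,0,0],[0,0,0]]]'
```

```text
t: 33.2
tcp_pos: [494.7, -175.2, 261.7]
orientation: [-0.151, 1.565, 0.151]
wrist_force: [-0.3, -0.4, 6.4]
grip_width: 0.175
```

The foot is on the floor at the expected height, with 6 N. Easing off, releasing and withdrawing.

```bash
python3 -m inch '[[255,[-0.0004,0,0],[0,0,0]],[190,[0,0,0],[0,0,0]],[170,[0,0,0],[0,0,0]],[120,[0,0,0],[0,0,0]],[60,[0,0,0],[0,0,0]],[40,[0,0,0],[0,0,0]],[40,[0,0,0],[0,0,0]],[40,[0,0,0],[0,0,0]]]'
python3 -m inch '[[0,[-0.005,0,0],[0,0,0]],[0,[-0.015,0,0],[0,0,0]],[0,[-0.025,0,0],[0,0,0]],[0,[-0.03,0,0],[0,0,0]],[0,[-0.03,0,0],[0,0,0]],[0,[0,-0.03,0],[0,0,0]],[0,[0,-0.03,0],[0,0,0]],[0,[0,0,0],[0,0,0]]]'
python3 -m inch '[[0,[0,0,0],[0,0,0]],[0,[0,0,0],[0,0,0]]]'
python3 - <<'E'
from plant import robot, viewer
from h import *
s=viewer.snapshot("wrist"); S=viewer.snapshot("side"); T=viewer.snapshot("top"); o=robot.get_obs(); print(o["wrist_force"],o["grip_width"])
r=lambda a,k:cv2.resize(a,k,interpolation=cv2.INTER_CUBIC)
c=lambda x:x["color"][...,::-1]
cv2.imwrite("pics/f1.png",np.hstack([r(c(s)[0:360,160:400],(400,600)),np.vstack([r(c(S)[180:270,320:410],(400,400)),r(c(S)[205:305,210:410],(400,200))])]))
for n,x in(("w",s),("S",S),("T",T)): np.save("f"+n,x,allow_pickle=True)
for p in((494.6,-174.8,108),(474.5,-92.5,108)): print(proj(s,np.array(p)),proj(S,np.array(p)),proj(T,np.array(p)))
E
```

```text
t: 33.87
tcp_pos: [494.6, -175.1, 261.5]
orientation: [-0.151, 1.566, 0.151]
wrist_force: [0.0, 0.7, 1.3]
grip_width: 0.631
t: 34.53
tcp_pos: [506.5, -237.1, 367.3]
orientation: [-0.151, 1.565, 0.149]
wrist_force: [0.1, -0.7, -0.9]
grip_width: 0.998
t: 34.7
tcp_pos: [506.0, -233.8, 366.5]
orientation: [-0.15, 1.566, 0.151]
wrist_force: [0.2, 0.6, 0.8]
grip_width: 0.998
[-0.17095684  0.37797598  0.90931457] 0.99954048724134
[279.71532168 138.21956599] [361.44984289 188.92399284] [376.38593853 253.50803771]
[273.21941129  -1.37589454] [359.24856884 199.85785043] [337.52489151 262.36765929]
```

View pics/f1.png

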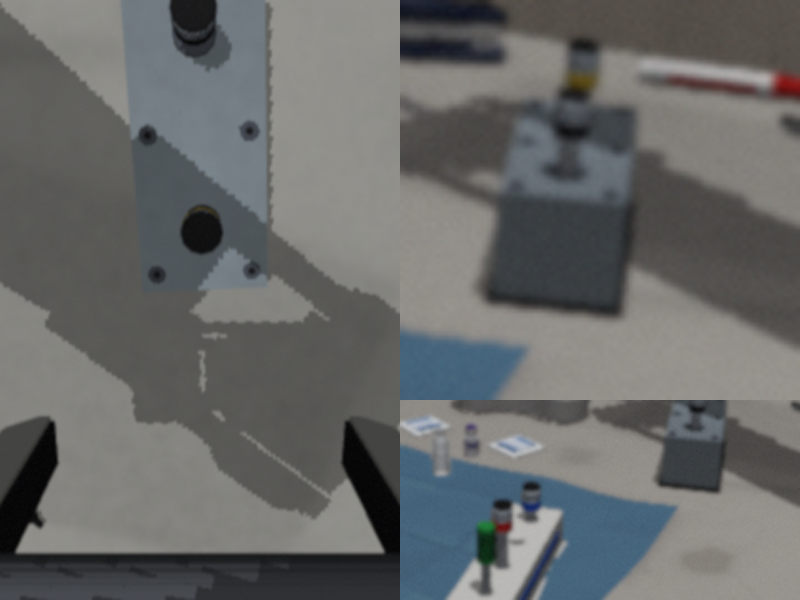

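```bash
python3 -c "
from plant import robot
print(robot.sign_off())"
```

```text
the job is handed in; nothing more can be done
None
```

I found the socket to be 36 mm deep (middling) and stood the yellow-banded post (B) fully home in it. I handed in at about 35 s of the 72 s allowed; sign-off gives no verdict.

- **Feeling the socket:** The depth rod met the floor with its tip at about z = 26 mm. I held about 12 N there for half a second. The rod then went back into its own hole and was released. I felt no contact with the hole's floor on the way down, but it was at its starting height and the next picture shows it standing there.
- **Placing the post:** Post B went in with side forces of about 2 N or less. It met the floor at the expected height with about 6 N, and I eased off before letting go.
- **Last pictures:** The post's top is within about 2 px of where a top level with the fixed post's should appear, in both the side and wrist views. The rod and the red and blue posts are in the rack. The ampoule and vial are standing, and the gripper is open and clear.

No check failed. The wrist and top cameras disagreed by about 2 mm, which is within their stated calibration. The gripper read about 16.5 mm on the 18 mm sleeve, but the grip held.

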